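# Reload the sample row in reverse order

### The job

Move the four containers out of the saucers of the metal rack and stand them in the four wells of the white rack in reverse order: the container nearest the handle of the metal rack goes into the well farthest from the handle of the white rack, the next one into the next well, and so on, until the one that was farthest from the handle stands in the well next to the handle. Each must stand upright on the floor of its well and be let go; tip none of them over on the way.

Things in the scene. Friction and masses are not known exactly. Their poses are not given: they have to be found in the camera images.
- strip_can: test strip canister, white cylinder with a snap cap, the tallest of the plain cylinders: body 40 mm across to 85 mm height, cap 45 mm across from 85 to 105 mm; 50 g. Origin: centre of its underside; z up along its axis. It starts upright, its underside 12 mm above the bench.
- specimen_cup: wide low specimen cup with screw lid: cup body 52 mm across up to 48 mm, lid 57 mm across from 48 to 61 mm; 60 g; can be gripped by the lid. Origin: centre of its underside; z up along its axis. It starts upright, its underside 12 mm above the bench.
- dropper_bottle: slim brown dropper bottle: body 33 mm across up to about 62 mm, narrowing above to a collar 24 mm across and a rubber teat 13 mm across, 102 mm high in all; 70 g. Origin: centre of its underside; z up along its axis. It starts upright, its underside 12 mm above the bench.
- squat_jar: small squat white jar with a black cap, 44 mm across, about 55 mm high; 80 g. Origin: centre of its underside; z up along its axis. It starts upright, its underside 12 mm above the bench.
- saucer_a: plain grey round saucer fixed in the old rack, 68 mm across, 10 mm high, floor 4 mm thick, rim 3 mm thick; the strip canister stands in it at the start. All four saucers look alike. Origin: centre of its underside, which lies 8 mm above the bench; z up
- saucer_b: plain grey round saucer fixed in the old rack, 68 mm across, 10 mm high, floor 4 mm thick, rim 3 mm thick; the specimen cup stands in it at the start. All four saucers look alike. Origin: centre of its underside, which lies 8 mm above the bench; z up
- saucer_c: plain grey round saucer fixed in the old rack, 68 mm across, 10 mm high, floor 4 mm thick, rim 3 mm thick; the dropper bottle stands in it at the start. All four saucers look alike. Origin: centre of its underside, which lies 8 mm above the bench; z up
- saucer_d: plain grey round saucer fixed in the old rack, 68 mm across, 10 mm high, floor 4 mm thick, rim 3 mm thick; the squat jar stands in it at the start. All four saucers look alike. Origin: centre of its underside, which lies 8 mm above the bench; z up
- old_rack: metal rack holding the containers at the start: aluminium plate 324 x 85 x 8 mm with a saucer on each place. Places in a row at x = -108, -36, 36, 108 mm. Steel arch handle (60 mm wide, top at z = 48 mm) only at the +x end, at x = 159 mm. Fixed. Origin: on the bench, midway between the two middle places; x along the row towards the handle, z up.
- new_rack: empty white plastic block 324 x 85 x 14 mm with four round wells 66 mm across, 6 mm deep (floor at z = 8 mm). Places in a row at x = -108, -36, 36, 108 mm. Steel arch handle (60 mm wide, top at z = 54 mm) only at the +x end, at x = 159 mm. Fixed. Origin: on the bench, midway between the two middle places; x along the row towards the handle, z up. Either rack may be the left one
Mind the look-alikes: they are no part of the job. Leave any green look-alike of the specimen_cup alone.

How it is judged:
At the end, for the whole second after the job is handed in: Each container stands in the white rack's well that mirrors its starting place (start nearest the handle: well farthest from the handle, and so on), within 20 mm of the well's centre along and across the row, underside within 3 mm of the well's floor, within 0.1 rad of upright, released, at rest (((x of saucer_a in the frame of old_rack between -0.138 and -0.078 m and x of strip_can in the frame of new_rack between 0.088 and 0.128 m) or (x of saucer_a in the frame of old_rack between -0.066 and -0.006 m and x of strip_can in the frame of new_rack between 0.016 and 0.056 m) or (x of saucer_a in the frame of old_rack between 0.006 and 0.066 m and x of strip_can in the frame of new_rack between -0.056 and -0.016 m) or (x of saucer_a in the frame of old_rack between 0.078 and 0.138 m and x of strip_can in the frame of new_rack between -0.128 and -0.088 m)) and y of strip_can in the frame of new_rack between -0.02 and 0.02 m and z of strip_can in the frame of new_rack between 0.005 and 0.011 m and angle between each of strip_can, specimen_cup, dropper_bottle, squat_jar's own z axis and vertical below 0.1 rad and linear speed of each of strip_can, specimen_cup, dropper_bottle, squat_jar below 0.02 m/s and contact force between each of strip_can, specimen_cup, dropper_bottle, squat_jar and the fingers below 0.05 N and ((x of saucer_b in the frame of old_rack between -0.138 and -0.078 m and x of specimen_cup in the frame of new_rack between 0.088 and 0.128 m) or (x of saucer_b in the frame of old_rack between -0.066 and -0.006 m and x of specimen_cup in the frame of new_rack between 0.016 and 0.056 m) or (x of saucer_b in the frame of old_rack between 0.006 and 0.066 m and x of specimen_cup in the frame of new_rack between -0.056 and -0.016 m) or (x of saucer_b in the frame of old_rack between 0.078 and 0.138 m and x of specimen_cup in the frame of new_rack between -0.128 and -0.088 m)) and y of specimen_cup in the frame of new_rack between -0.02 and 0.02 m and z of specimen_cup in the frame of new_rack between 0.005 and 0.011 m and ((x of saucer_c in the frame of old_rack between -0.138 and -0.078 m and x of dropper_bottle in the frame of new_rack between 0.088 and 0.128 m) or (x of saucer_c in the frame of old_rack between -0.066 and -0.006 m and x of dropper_bottle in the frame of new_rack between 0.016 and 0.056 m) or (x of saucer_c in the frame of old_rack between 0.006 and 0.066 m and x of dropper_bottle in the frame of new_rack between -0.056 and -0.016 m) or (x of saucer_c in the frame of old_rack between 0.078 and 0.138 m and x of dropper_bottle in the frame of new_rack between -0.128 and -0.088 m)) and y of dropper_bottle in the frame of new_rack between -0.02 and 0.02 m and z of dropper_bottle in the frame of new_rack between 0.005 and 0.011 m and ((x of saucer_d in the frame of old_rack between -0.138 and -0.078 m and x of squat_jar in the frame of new_rack between 0.088 and 0.128 m) or (x of saucer_d in the frame of old_rack between -0.066 and -0.006 m and x of squat_jar in the frame of new_rack between 0.016 and 0.056 m) or (x of saucer_d in the frame of old_rack between 0.006 and 0.066 m and x of squat_jar in the frame of new_rack between -0.056 and -0.016 m) or (x of saucer_d in the frame of old_rack between 0.078 and 0.138 m and x of squat_jar in the frame of new_rack between -0.128 and -0.088 m)) and y of squat_jar in the frame of new_rack between -0.02 and 0.02 m and z of squat_jar in the frame of new_rack between 0.005 and 0.011 m); the robot touches nothing.
It fails at once if a container is tipped over (more than 0.6 rad from upright) (angle between any of strip_can, specimen_cup, dropper_bottle, squat_jar's own z axis and vertical above 0.6 rad).
It also fails if it takes over 144 s, if anything falls off the work surface, if the arm or the gripper's body presses on something with over 40 N, if the wrist force passes 120 N, or if a joint passes its speed limit or range.

### The arm

A 7-joint arm with a two-finger parallel gripper is mounted at the origin on the work surface; the furniture and walls round the work are solid. World frame = base frame: x ahead of the robot, y to its left, z up, the work surface at z = 0. Lengths are in m, angles in rad, forces in N, time in s.
With the tool pointing down it reaches from about 0.425 to 0.925 m from the base axis. Payload 6.8 kg.
Tool frame: the origin (TCP) lies at the very end of the fingers, on their centre line; the grasp point (between the pads) lies 19 mm behind it; z points along the fingers, y is the line along which they close (so a half turn about z gives the same grasp; the last joint's range is limited). The gripper opens to 85 mm and grips with 20 to 120 N. Pads are 22 mm wide; open, the fingers measure 114 mm over their backs; the gripper's body (76 mm by 85 mm) begins 54 mm behind the grasp point. The pads swing forward as they close: fully open they stand 13 mm farther back than shut.
Start: joints at [1.115, 0.477, 0.022, 1.555, -0.011, 1.109, -0.083], TCP at [0.23, -0.635, 0.231] pointing down, gripper open.
Joint ranges: [-2.96, 2.96], [-0.34, 2.1], [-1.41, 1.46], [0.24, 2.44], [-1.37, 4.51], [0.17, 1.92], [-2.96, 2.96]. Speed limits (rad/s): [2.39, 2.39, 3.14, 3.14, 3.14, 3.14, 3.14].

### API

Orientations are given as a unit quaternion [w, x, y, z].
In Python, from station import monitor, eyes, bot gives the robot as it stands.
- The arm moves only by the tool step_hand, called after ">>>" in YAML: its name, and indented under it one key for each argument. Schema: {"type":"object","properties":{"motion":{"type":"object","properties":{"segments":{"type":"array","items":{"type":"array","items":{"type":"number"},"minItems":5,"maxItems":5},"minItems":1,"maxItems":20}},"additionalProperties":false,"required":["segments"]},"clamp_n":{"type":"number"},"only":{"type":"string"},"quiet":{"type":"boolean"},"lines":{"type":"string"}},"required":["motion"],"additionalProperties":false}. motion is an object whose key "segments" holds a list of rows, 1 to 20 of them, each of 5 numbers: dx, dy, dz in cm, then a turn about the tool's z in units of 0.2 rad, then the opening from 0.0 (shut) to 1.0 (fully open); each row shifts and turns the commanded pose from where the row before left it, along the tool's axes as they then stand; what a row does not reach is not made up. A row lasts 1/10 s, in which the tool goes at most 0.05 m and 0.15 rad, less where a joint would pass 70% of its speed; a pose out of reach is approached as far as the arm can. The fingers move at their own pace and stop on an object; clamp_n is the grip in N (left out, the last holds). Time passes only in rows, so rows that do not move let the fingers close. The tool returns the time, the measured TCP pose, the force, the opening and the grip force at its end. only (a regular expression) keeps the lines of the reply that match it, lines (a string "A,B") keeps lines A to B, and quiet returns only ok. Input that does not fit is refused with a message, and nothing moves.
- monitor.get_obs(): the state, without advancing time (a new reading comes with each control period).
- eyes.read_camera(name): name is "scene" or "top" or "wrist"; returns the picture (480x640x3 uint8, blue, green, red); there is no depth.
- eyes.camera_info(name): a dict with "vertical_fov" (degrees; the focal length in pixels is half the picture's height over the tangent of half this angle, whatever the lens; pixels are square), "cx", "cy" (the principal point, pixels), "view" (4x4, takes a point from world to camera coordinates); the wrist camera has in their place "hand_eye" (4x4, takes a point from camera to tool coordinates, whose origin is the TCP and whose axes are the flange's). Camera axes: x right, y up, looking along -z (the intrinsics and any distortion apply to the point x, -y, -z); pixel columns grow to the right and rows downward; lengths in m; the calibration is good to about 2 mm. A picture is of the moment at which its call begins: read the wrist's pose just before it. camera_info takes no time and is no camera call.
- bot.hand_in(): hands the job in; it is judged then, once.
The state is a dict: "t": time; "q": joint angles; "joint_vel": joint speeds; "joint_torque": joint torques, N m; "eef_pos": TCP position; "tool_rot": TCP orientation; "contact_force": force on the tool from outside, world axes, zero at the start; "torque": the same for the moment, N m; "gripper_width": opening from 0.0 (shut) to 1.0 (fully open); "grasp_force": force on a finger pad.
Only numpy, scipy, OpenCV 4.12 (cv2) and the standard library are available. Lean on these libraries where they do the work, as an engineer would, in place of code of your own. Each camera call takes 0.05 s, during which the arm holds its last target. There are 200 camera calls.

## Working session

There is one attempt and no reset: what is moved stays moved. The work goes in short steps, Python scripts to look and compute and a tool call to move; the robot and the scene stay as the last step left them, time stands still between calls to the robot, and variables do not carry over. Pictures are saved under pics/ and viewed, at most 16 in all, crops included, and the job is handed in when it is done.

```bash
mkdir -p pics; ls; python3 - <<'E'
from station import monitor, eyes, bot
import cv2
o=monitor.get_obs(); print(o)
for n in("scene","top","wrist"):
    print(n,eyes.camera_info(n)); cv2.imwrite(f"pics/{n}0.png",eyes.read_camera(n))
E
```

```text
pics
{'t': 0.0, 'q': array([ 1.11488627,  0.47781422,  0.02233724,  1.55645046, -0.0115197 ,
        1.1092735 , -0.08309431]), 'joint_vel': array([-3.64897931e-04, -3.73482366e-04,  6.70583092e-04,  2.41607101e-04,
        5.74375146e-04,  6.42734663e-06,  1.21182954e-03]), 'joint_torque': array([ 2.62749118e-04, -5.96444356e+01,  1.60785310e+00, -2.81201237e+01,
        1.24364629e-02,  9.13012773e-03,  2.80760912e-05]), 'eef_pos': array([ 0.22986083, -0.63403424,  0.2303166 ]), 'tool_rot': array([-8.83152123e-04,  9.84914392e-01,  1.73039922e-01, -2.14427336e-04]), 'contact_force': array([0.30819928, 0.30620526, 0.38853901]), 'torque': array([-0.04120165,  0.01001732, -0.01206493]), 'grasp_force': 0.0, 'gripper_width': 0.9998428520764598}
scene {'vertical_fov': 46.9084103008304, 'cx': 320.7621723559181, 'cy': 234.80473606777414, 'view': array([[-0.78581197, -0.61843796,  0.00583492,  0.3581292 ],
       [ 0.35465833, -0.44287379,  0.8234563 , -0.25756798],
       [-0.5066725 ,  0.64915122,  0.5673497 , -0.99552224],
       [ 0.        ,  0.        ,  0.        ,  1.        ]])}
top {'vertical_fov': 48.521332937559905, 'cx': 311.6716044101255, 'cy': 244.0851530775064, 'view': array([[-0.02619462, -0.99912738, -0.03253197, -0.01671797],
       [ 0.99571068, -0.02896613,  0.08787033, -0.47549243],
       [-0.08873598, -0.0300907 ,  0.99560056, -1.12006648],
       [ 0.        ,  0.        ,  0.        ,  1.        ]])}
wrist {'vertical_fov': 62.77195194322642, 'cx': 316.79537916232806, 'cy': 236.2662281727894, 'hand_eye': array([[ 6.59696183e-04,  9.45174241e-01,  3.26565795e-01,
         8.47452200e-02],
       [ 9.99999782e-01, -6.24435311e-04, -2.12808167e-04,
        -3.52847062e-04],
       [ 2.77841598e-06,  3.26565865e-01, -9.45174447e-01,
        -1.42609258e-01],
       [ 0.00000000e+00,  0.00000000e+00,  0.00000000e+00,
         1.00000000e+00]])}
```

View pics/top0.png

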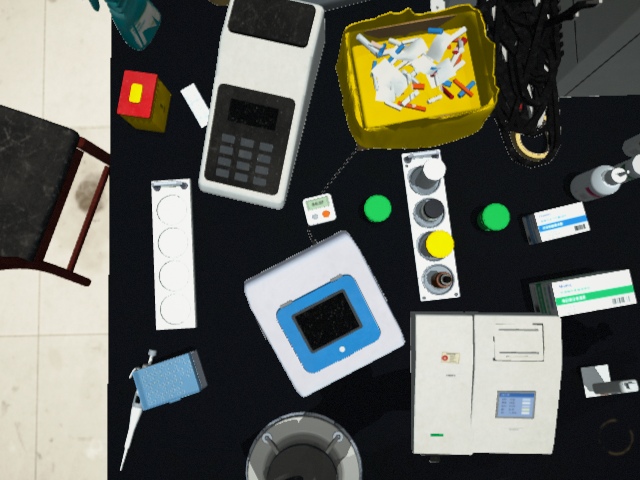

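View pics/scene0.png

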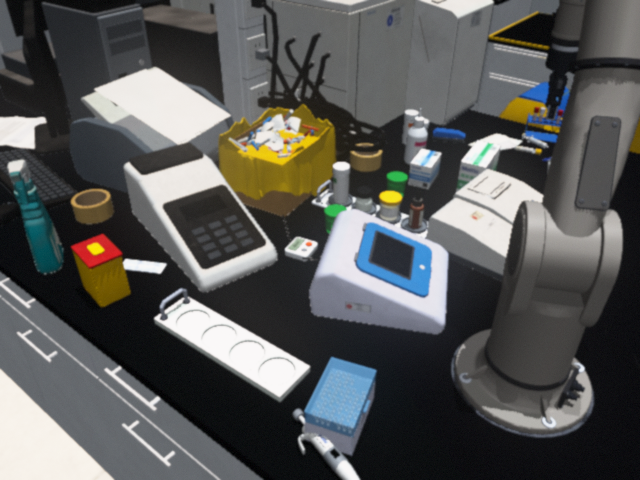

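The top picture shows the metal rack at right, with its handle at the top (420,155). The white rack is at left with its handle at (170,183).

Candidates:
- **Specimen cup:** yellow lid (439,244), green lids (377,208) and (495,217). I choose the yellow one in the rack.
- **Strip can:** white cylinder (432,170) in the rack, or the white bottles at (595,180). I choose the one in the rack.
- **Squat jar:** (430,210).
- **Dropper:** brown, (438,279).

I'll check these in a close crop.

```bash
python3 - <<'E'
import cv2,numpy as np
a=cv2.imread('pics/top0.png')
f=lambda x,y:cv2.resize(a[y:y+170,x:x+110],None,fx=3.5,fy=3.5,interpolation=cv2.INTER_CUBIC)
cv2.imwrite('pics/crop1.png',np.hstack([f(120,170),f(380,142)]))
E
```

```text
(no output)
```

View pics/crop1.png

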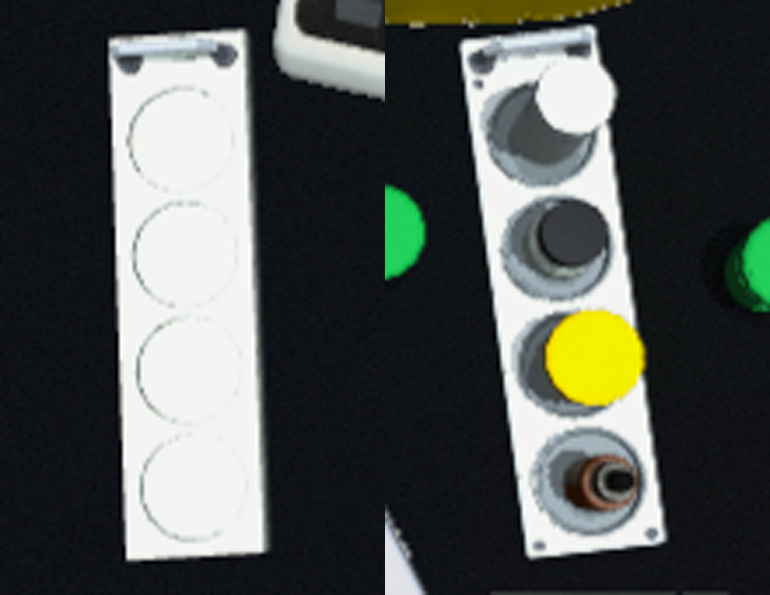

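The crop shows, from the handle down, the white can, black-capped jar, yellow-lidded cup and brown dropper. All four white wells are empty.

```bash
cat > h.py <<'E'
import numpy as np
from station import monitor, eyes, bot
from scipy.spatial.transform import Rotation as R
def ray(name,u,v,z,obs=None):
    c=eyes.camera_info(name); f=240/np.tan(np.radians(c["vertical_fov"]/2))
    d=np.array([(u-c["cx"])/f,-(v-c["cy"])/f,-1.])
    if name=="wrist":
        w,x,y,q=obs["tool_rot"]; T=np.eye(4); T[:3,:3]=R.from_quat([x,y,q,w]).as_matrix(); T[:3,3]=obs["eef_pos"]
        M=T@c["hand_eye"]
    else: M=np.linalg.inv(c["view"])
    o=M[:3,3]; d=M[:3,:3]@d
    return o+d*(z-o[2])/d[2]
def fit(P,s):  # row line: origin, axis angle
    P=np.array(P)[:,:2]; s=np.array(s); c=P.mean(0); a=(s-s.mean())@(P-c)/((s-s.mean())**2).sum()
    return c-a*s.mean(),np.degrees(np.arctan2(a[1],a[0])),np.linalg.norm(a)
E
python3 - <<'E'
from h import *
L=lambda u,v,z:ray("top",120+u/3.5,170+v/3.5,z)
Q=lambda u,v,z:ray("top",380+(u-385)/3.5,142+v/3.5,z)
s=[.108,.036,-.036,-.108]
W=[L(*p,.014) for p in[(182,140),(185,253),(189,369),(194,486)]]
S=[Q(*p,.018) for p in[(541,133),(555,247),(570,363),(587,480)]]
O=[Q(*p) for p in[(576,97,.117),(573,237,.067),(595,358,.073),(617,481,.114)]]
C=[Q(*p,.008) for p in[(460,42),(597,27),(527,557),(665,541)]]
D=[L(*p,.014) for p in[(110,38),(245,31),(126,559),(267,551)]]
np.set_printoptions(precision=4,suppress=True)
for n,X in zip("WSOCD",(W,S,O,C,D)): print(n,np.array(X)[:,:2].tolist() if 0 else np.array(X)[:,:2], np.mean(X,0)[:2])
for X in(W,S,O): print(fit(X,s))
E
```

```text
W [[0.5591 0.2737]
 [0.4881 0.272 ]
 [0.4161 0.2698]
 [0.3442 0.2669]] [0.4519 0.2706]
S [[ 0.6066 -0.2768]
 [ 0.5356 -0.2821]
 [ 0.4641 -0.2879]
 [ 0.3928 -0.2949]] [ 0.4998 -0.2854]
O [[ 0.6062 -0.2787]
 [ 0.5342 -0.2835]
 [ 0.4622 -0.2916]
 [ 0.3902 -0.2919]] [ 0.4982 -0.2864]
C [[ 0.6679 -0.2309]
 [ 0.6745 -0.3163]
 [ 0.3472 -0.2584]
 [ 0.3547 -0.3422]] [ 0.5111 -0.287 ]
D [[0.6253 0.3192]
 [0.6269 0.2337]
 [0.3009 0.3091]
 [0.3036 0.222 ]] [0.4642 0.271 ]
(array([0.4519, 0.2706]), np.float64(1.8124589628106265), np.float64(0.9957973167599448))
(array([ 0.4998, -0.2854]), np.float64(4.825826063948031), np.float64(0.9937343868737324))
(array([ 0.4982, -0.2864]), np.float64(3.7803463884714286), np.float64(1.0024263679790995))
```

View pics/wrist0.png

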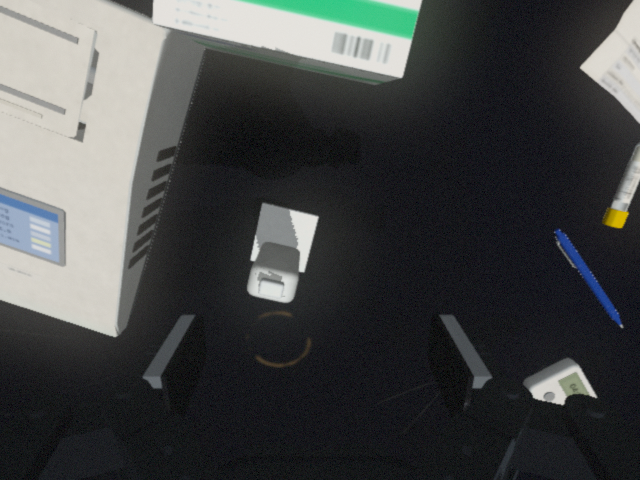

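```bash
cat > go.py <<'E'
import sys; from h import *
x,y,z,yaw=map(float,sys.argv[1:5]); o=monitor.get_obs(); w,a,b,c=o["tool_rot"]
M=R.from_quat([a,b,c,w]).as_matrix(); cur=np.degrees(np.arctan2(M[1,0],M[0,0]))
turn=-np.radians(yaw-cur); M2=M@R.from_rotvec([0,0,turn]).as_matrix()
print("turn %.3f rad, then tool shift"%turn,(M2.T@(np.array([x,y,z])-o["eef_pos"])).round(4),"tilt %.3f"%np.arccos(-M[2,2]))
E
python3 go.py .50 -.287 .27 4.5
```

```text
turn 0.269 rad, then tool shift [ 0.2965 -0.3249 -0.0392] tilt 0.001
```

The manual's scale: shifts go in cm and turns go in units of 0.2 rad. Converting my numbers, -0.033 m is -3.3, -0.032 m is -3.2, 0.135 rad is 0.675.

>>> step_hand:
  motion: {"segments":[[0,0,-2,0,1],[0,0,-2,0,1],[0,0,0,0.675,1],[0,0,0,0.67,1],[3,-3.2,0,0,1],[3,-3.3,0,0,1],[3,-3.3,0,0,1],[3,-3.3,0,0,1],[3,-3.3,0,0,1],[3,-3.3,0,0,1],[3,-3.3,0,0,1],[3,-3.3,0,0,1],[3,-3.3,0,0,1],[2.6,-3,0,0,1],[0,0,0,0,1],[0,0,0,0,1]]}
  clamp_n: 40

```text
t: 1.75
eef_pos: [0.4999, -0.2853, 0.271]
tool_rot: [-0.0, 0.999, 0.041, -0.0]
contact_force: [-0.3, -1.0, -0.3]
gripper_width: 0.998
grasp_force: 0.0
```

```bash
python3 go.py .50 -.287 .27 4.5; python3 - <<'E'
from h import *
import cv2
print(monitor.get_obs()["eef_pos"]);cv2.imwrite("pics/w1.png",eyes.read_camera("wrist"))
E
```

```text
turn 0.003 rad, then tool shift [0.     0.0017 0.001 ] tilt 0.001
[ 0.49985657 -0.28530449  0.27100878]
```

View pics/w1.png

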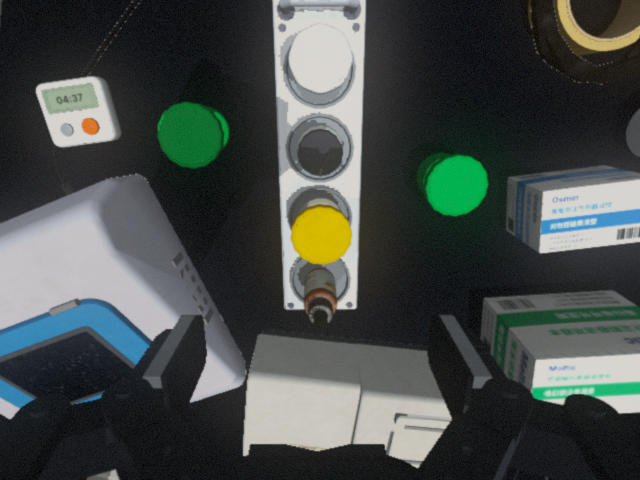

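The wrist view shows the row running vertically: can cap (320,58), jar cap (320,152), cup lid (322,236) and teat (320,315). The green lids are well off to the sides.

```bash
python3 - <<'E'
from h import *
o=monitor.get_obs();np.set_printoptions(precision=4,suppress=True)
for p in[(320,58,.117),(320,152,.067),(322,236,.073),(320,315,.114)]: print(ray("wrist",*p,o))
print("saucers",[ray("wrist",*p,.018,o)[:2] for p in[(319,66),(320,147)]])
print("analyzer edge top",ray("wrist",250,337,.1,o),ray("wrist",440,348,.1,o))
E
python3 go.py .606 -.2785 .17 4.5
```

```text
[ 0.6109 -0.2797  0.117 ]
[ 0.5412 -0.2858  0.067 ]
[ 0.4665 -0.2937  0.073 ]
[ 0.4083 -0.2964  0.114 ]
saucers [array([ 0.6132, -0.2793]), array([ 0.54  , -0.2863])]
analyzer edge top [ 0.3719 -0.2344  0.1   ] [ 0.374  -0.4119  0.1   ]
turn 0.000 rad, then tool shift [1.074e-01 1.000e-04 1.009e-01] tilt 0.001
```

Scaled: 0.03 m is 3, 0.02 m is 2.

>>> step_hand:
  motion: {"segments":[[3,0,2,0,1],[3,0,2,0,1],[3,0,2,0,1],[1.9,0,2,0,1],[0,0,2,0,1],[0,0,0,0,1],[0,0,0,0,1]]}

```text
t: 2.5
eef_pos: [0.607, -0.2795, 0.1713]
tool_rot: [0.0, 0.999, 0.038, -0.001]
contact_force: [0.7, 0.3, 0.4]
gripper_width: 1.002
grasp_force: 0.0
```

```bash
python3 go.py .6085 -.279 .055 4.5; python3 - <<'E'
from h import *
import cv2
cv2.imwrite("pics/w2.png",eyes.read_camera("wrist"))
E
```

```text
turn -0.002 rad, then tool shift [ 0.0017 -0.0004  0.1163] tilt 0.001
```

View pics/w2.png

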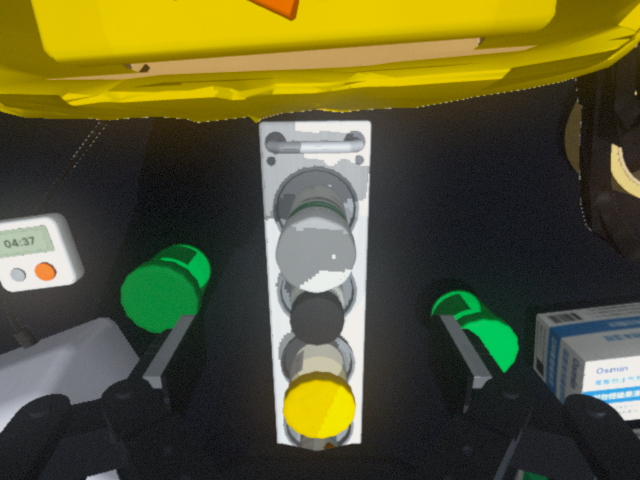

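```bash
python3 - <<'E'
from h import *
o=monitor.get_obs();np.set_printoptions(precision=4,suppress=True)
for p in[(316,254,.117),(318,317,.067),(320,405,.073),(315,207,.018),(320,110,0.),(320,60,.13)]: print(ray("wrist",*p,o))
print(ray("top",420,148,0),ray("top",420,140,.13))
E
```

```text
[ 0.6137 -0.2782  0.117 ]
[ 0.5456 -0.2848  0.067 ]
[ 0.473 -0.292  0.073]
[ 0.6137 -0.2773  0.018 ]
[ 0.6853 -0.2757  0.    ]
[ 0.7085 -0.2727  0.13  ]
[ 0.682  -0.2733  0.    ] [ 0.6633 -0.2505  0.13  ]
```

Scaled: 0.02 m is 2, 0.016 m is 1.6.

>>> step_hand:
  motion: {"segments":[[0.4,-0.04,2,0,1],[0,0,2,0,1],[0,0,2,0,1],[0,0,2,0,1],[0,0,2,0,1],[0,0,1.6,0,1],[0,0,0,0,1],[0,0,0,0,1]]}
  clamp_n: 30

```text
t: 3.35
eef_pos: [0.6124, -0.2775, 0.0562]
tool_rot: [0.0, 0.999, 0.039, 0.0]
contact_force: [0.4, -0.1, -0.3]
gripper_width: 0.999
grasp_force: 0.0
```

>>> step_hand:
  motion: {"segments":[[0,0,0,0,0],[0,0,0,0,0],[0,0,0,0,0],[0,0,0,0,0],[0,0,0,0,0],[0,0,0,0,0],[0,0,0,0,0],[0,0,0,0,0]]}
  clamp_n: 30

```text
t: 4.15
eef_pos: [0.6129, -0.2779, 0.0564]
tool_rot: [0.001, 0.999, 0.039, 0.001]
contact_force: [0.5, -1.2, 5.4]
gripper_width: 0.478
grasp_force: 21.2
```

Gripped: width 0.478 corresponds to 40.6 mm, which matches the 40 mm body.

Scaled: -0.04 m is -4, -0.03 m is -3, 0.04 rad is 0.2.

>>> step_hand:
  motion: {"segments":[[0,0,-1,0,0],[0,0,-2,0,0],[0,0,-3,0,0],[0,0,-4,0,0],[0,0,-4,0,0],[0,0,-4,0,0],[0,0,-3,0,0],[0,0,-2,0,0],[0,0,-1,0.2,0],[0,0,0,0,0],[0,0,0,0,0]]}

```text
t: 5.25
eef_pos: [0.6117, -0.2765, 0.2947]
tool_rot: [-0.0, 1.0, 0.02, -0.001]
contact_force: [-0.4, -0.1, -0.7]
gripper_width: 0.474
grasp_force: 21.4
```

```bash
python3 go.py .47 .267 .30 1.9
```

```text
turn 0.007 rad, then tool shift [-0.1236 -0.5479 -0.0048] tilt 0.001
```

Scaled: -0.035 m is -3.5, -0.028 m is -2.8, 0.007 rad is 0.035.

>>> step_hand:
  motion: {"segments":[[-0.3,-1,0,0.035,0],[-0.6,-2.5,0,0,0],[-0.8,-3.5,0,0,0],[-0.8,-3.5,0,0,0],[-0.8,-3.5,0,0,0],[-0.8,-3.5,0,0,0],[-0.8,-3.5,0,0,0],[-0.8,-3.5,0,0,0],[-0.8,-3.5,0,0,0],[-0.8,-3.5,0,0,0],[-0.8,-3.5,0,0,0],[-0.8,-3.5,0,0,0],[-0.8,-3.5,0,0,0],[-0.8,-3.5,0,0,0],[-0.8,-3.5,0,0,0],[-0.6,-2.8,0,0,0],[-0.4,-2,0,0,0],[-0.2,-1,0,0,0],[0,0,0,0,0],[0,0,0,0,0]]}

```text
t: 7.25
eef_pos: [0.4697, 0.2655, 0.2948]
tool_rot: [0.001, 1.0, 0.016, -0.0]
contact_force: [-0.1, -0.9, -0.8]
gripper_width: 0.477
grasp_force: 21.5
```

```bash
python3 go.py .345 .267 .052 1.9; python3 - <<'E'
from h import *
import cv2
cv2.imwrite("pics/w3.png",eyes.read_camera("wrist"))
E
```

```text
turn -0.002 rad, then tool shift [-0.1245 -0.0059  0.2429] tilt 0.001
```

View pics/w3.png

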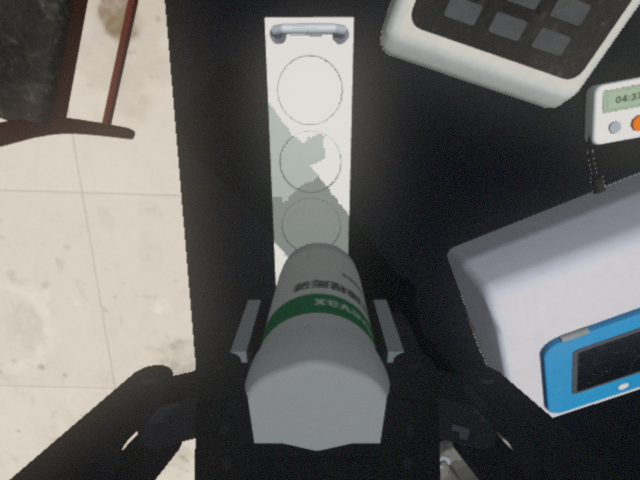

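Three wells are visible at (310,89), (310,160) and (311,224). The can hangs straight between the fingers.

```bash
python3 - <<'E'
from h import *
o=monitor.get_obs();np.set_printoptions(precision=4,suppress=True)
P=[ray("wrist",*p,.014,o) for p in[(310,89),(310.5,160.5),(311,225)]]
print(np.array(P),fit(P,[.108,.036,-.036]))
E
```

```text
[[0.5651 0.2751 0.014 ]
 [0.4936 0.2728 0.014 ]
 [0.4214 0.2704 0.014 ]] (array([0.4575, 0.2716]), np.float64(1.8804759266899531), np.float64(0.9979762373593318))
```

>>> step_hand:
  motion: {"segments":[[-2,0,0,0,0],[-3,-0.2,0,0,0],[-3,-0.2,0,0,0],[-2.5,-0.2,0,0,0],[-1.55,-0.1,1,0,0],[0,0,3,0,0],[0,0,3,0,0],[0,0,3,0,0],[0,0,3,0,0],[0,0,3,0,0],[0,0,2,0,0],[0,0,1.5,0,0],[0,0,1,0,0],[0,0,0,0,0],[0,0,0,0,0]]}

```text
t: 8.8
eef_pos: [0.3495, 0.2697, 0.0907]
tool_rot: [-0.0, 1.0, 0.015, 0.0]
contact_force: [0.2, 0.1, -0.8]
gripper_width: 0.473
grasp_force: 21.5
```

```bash
python3 go.py .349 .2685 .0535 1.9
```

```text
turn -0.002 rad, then tool shift [-0.0006  0.0012  0.0372] tilt 0.001
```

>>> step_hand:
  motion: {"segments":[[0,0.1,1.5,0,0],[0,0,1,0,0],[0,0,0.5,0,0],[0,0,0.4,0,0],[0,0,0.3,0,0],[0,0,0.1,0,0],[0,0,0,0,0],[0,0,0,0,0]]}

```text
t: 9.6
eef_pos: [0.3492, 0.269, 0.0525]
tool_rot: [-0.0, 1.0, 0.016, 0.0]
contact_force: [0.2, -0.7, -1.5]
gripper_width: 0.481
grasp_force: 21.4
```

Scaled: -0.05 m is -5, -0.04 m is -4.

>>> step_hand:
  motion: {"segments":[[0,0,0,0,0.6],[0,0,0,0,0.8],[0,0,0,0,1],[0,0,0,0,1],[0,0,0,0,1],[0,0,-2,0,1],[0,0,-3,0,1],[0,0,-4,0,1],[0,0,-5,0,1],[0,0,-5,0,1],[0,0,-4,0,1],[2,0,0,0,1],[3,0,0,0,1],[3,0,0,0,1],[3,0,0,0,1],[1,0,0,0,1],[0,0,0,0,1]]}

```text
t: 11.3
eef_pos: [0.4697, 0.2723, 0.2817]
tool_rot: [0.0, 1.0, 0.015, -0.001]
contact_force: [-0.6, 0.2, -0.1]
gripper_width: 1.001
grasp_force: 0.0
```

```bash
python3 go.py .48 -.29 .28 4.5; python3 - <<'E'
from h import *
import cv2
cv2.imwrite("pics/w4.png",eyes.read_camera("wrist"))
E
```

```text
turn -0.048 rad, then tool shift [-0.0338  0.5614  0.0018] tilt 0.001
```

View pics/w4.png

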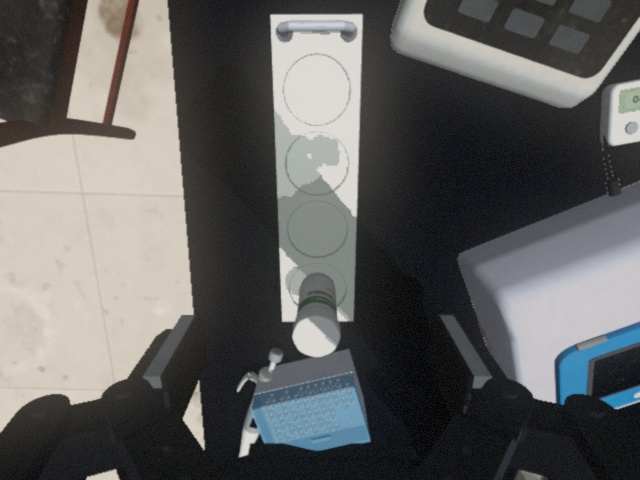

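The can stands upright in the well nearest me at (318,287). Next is the jar.

Scaled: 0.04 m is 4, 0.03 m is 3, -0.048 rad is -0.24.

>>> step_hand:
  motion: {"segments":[[0,1,0,-0.24,1],[0.3,2,0,0,1],[0.3,4,0,0,1],[0.3,4,0,0,1],[0.3,4,0,0,1],[0.3,4,0,0,1],[0.3,4,0,0,1],[0.3,4,0,0,1],[0.3,4,0,0,1],[0.3,4,0,0,1],[0.3,4,0,0,1],[0,4,0,0,1],[0,4,0,0,1],[0,4,0,0,1],[0,4,0,0,1],[0,3,0,0,1],[0,1.5,0,0,1],[0,0,0,0,1],[0,0,0,0,1]]}

```text
t: 13.25
eef_pos: [0.5461, -0.3156, 0.2823]
tool_rot: [-0.001, 0.999, 0.041, 0.0]
contact_force: [0.7, 0.7, 0.5]
gripper_width: 0.999
grasp_force: 0.0
```

```bash
python3 go.py .541 -.2845 .12 4.5
```

```text
turn 0.003 rad, then tool shift [-0.0027 -0.0312  0.1624] tilt 0.002
```

>>> step_hand:
  motion: {"segments":[[-0.3,-3.1,2,0.015,1],[0,0,3,0,1],[0,0,3,0,1],[0,0,3,0,1],[0,0,3,0,1],[0,0,2.2,0,1],[0,0,0,0,1],[0,0,0,0,1]]}

```text
t: 14.05
eef_pos: [0.541, -0.2855, 0.121]
tool_rot: [-0.0, 0.999, 0.04, 0.0]
contact_force: [0.7, -0.6, 0.5]
gripper_width: 0.999
grasp_force: 0.0
```

```bash
python3 go.py .541 -.2845 .024 4.5; python3 - <<'E'
from h import *
import cv2
cv2.imwrite("pics/w5.png",eyes.read_camera("wrist"))
E
```

```text
turn 0.001 rad, then tool shift [ 0.0001 -0.0009  0.097 ] tilt 0.001
```

View pics/w5.png

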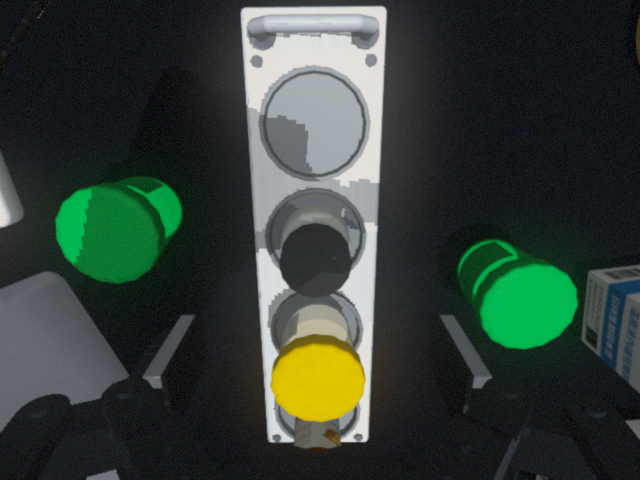

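Jar cap centre is at (316,260) and cup lid at (318,378). The first saucer, at (315,123), is now empty.

```bash
python3 - <<'E'
from h import *
o=monitor.get_obs();np.set_printoptions(precision=4,suppress=True)
for p in[(316,260,.067),(318,378,.073),(315,123,.018),(110,232,.06),(527,304,.06)]: print(ray("wrist",*p,o))
E
```

```text
[ 0.5443 -0.2853  0.067 ]
[ 0.4723 -0.2921  0.073 ]
[ 0.6131 -0.2792  0.018 ]
[ 0.5491 -0.1717  0.06  ]
[ 0.5235 -0.4106  0.06  ]
```

>>> step_hand:
  motion: {"segments":[[0.2,-0.1,3,0,1],[0,0,3,0,1],[0,0,2,0,1],[0,0,1,0,1],[0,0,0.7,0,1],[0,0,0,0,1],[0,0,0,0,1],[0,0,0,0,0],[0,0,0,0,0],[0,0,0,0,0],[0,0,0,0,0],[0,0,0,0,0],[0,0,0,0,0],[0,0,0,0,0],[0,0,0,0,0]]}
  clamp_n: 30

```text
t: 15.6
eef_pos: [0.5426, -0.2863, 0.0241]
tool_rot: [0.0, 0.999, 0.038, 0.0]
contact_force: [-2.1, 1.7, 4.7]
gripper_width: 0.496
grasp_force: 29.9
```

>>> step_hand:
  motion: {"segments":[[0,0,-1,0,0],[0,0,-2,0,0],[0,0,-3,0,0],[0,0,-4,0,0],[0,0,-5,0,0],[0,0,-4,0,0],[0,0,-3,0,0],[0,0,-2,0.22,0],[0,0,-1,0,0],[0,0,0,0,0]]}

```text
t: 16.6
eef_pos: [0.5427, -0.2865, 0.2748]
tool_rot: [0.001, 1.0, 0.017, 0.001]
contact_force: [-0.4, -0.7, -1.5]
gripper_width: 0.495
grasp_force: 30.8
```

```bash
python3 go.py .4215 .2704 .275 1.9
```

```text
turn 0.001 rad, then tool shift [-0.1027 -0.5606 -0.0011] tilt 0.003
```

Scaled: -0.036 m is -3.6, -0.03 m is -3.

>>> step_hand:
  motion: {"segments":[[-0.2,-1,0,0,0],[-0.5,-2.5,0,0,0],[-0.7,-3.6,0,0,0],[-0.7,-3.6,0,0,0],[-0.7,-3.6,0,0,0],[-0.7,-3.6,0,0,0],[-0.7,-3.6,0,0,0],[-0.7,-3.6,0,0,0],[-0.7,-3.6,0,0,0],[-0.7,-3.6,0,0,0],[-0.7,-3.6,0,0,0],[-0.7,-3.6,0,0,0],[-0.7,-3.6,0,0,0],[-0.7,-3.6,0,0,0],[-0.6,-3.6,0,0,0],[-0.5,-3,0,0,0],[-0.3,-1.8,0,0,0],[0,-1,0,0,0],[0,0,0,0,0],[0,0,0,0,0]]}

```text
t: 18.6
eef_pos: [0.4189, 0.2698, 0.2725]
tool_rot: [0.001, 1.0, 0.016, -0.001]
contact_force: [0.5, -1.9, -1.0]
gripper_width: 0.496
grasp_force: 30.8
```

```bash
python3 go.py .4215 .2704 .0205 1.9
```

```text
turn -0.001 rad, then tool shift [ 0.0029 -0.0008  0.252 ] tilt 0.002
```

>>> step_hand:
  motion: {"segments":[[0.5,-0.1,2,0,0],[0,0,4,0,0],[0,0,5,0,0],[0,0,5,0,0],[0,0,3,0,0],[0,0,2,0,0],[0,0,1,0,0],[0,0,0,0,0],[0,0,0,0,0]]}

```text
t: 19.5
eef_pos: [0.4247, 0.272, 0.0541]
tool_rot: [-0.0, 1.0, 0.016, 0.001]
contact_force: [-0.3, 0.2, -0.8]
gripper_width: 0.5
grasp_force: 30.9
```

```bash
python3 go.py .4235 .2704 .0205 1.9
```

```text
turn -0.001 rad, then tool shift [-0.0013  0.0016  0.0336] tilt 0.001
```

Scaled: 0.015 m is 1.5, 0.01 m is 1.

>>> step_hand:
  motion: {"segments":[[-0.1,0.1,1.5,0,0],[0,0,1,0,0],[0,0,0.4,0,0],[0,0,0.3,0,0],[0,0,0.2,0,0],[0,0,0,0,0],[0,0,0,0,0]]}

```text
t: 20.2
eef_pos: [0.4233, 0.2713, 0.0201]
tool_rot: [0.0, 1.0, 0.016, 0.0]
contact_force: [-1.4, -1.1, 4.2]
gripper_width: 0.494
grasp_force: 31.4
```

Scaled: -0.05 m is -5, 0.05 m is 5, -0.044 rad is -0.22.

>>> step_hand:
  motion: {"segments":[[0,0,0,0,0.6],[0,0,0,0,0.8],[0,0,0,0,1],[0,0,0,0,1],[0,0,0,0,1],[0,0,-2,0,1],[0,0,-3,0,1],[0,0,-5,0,1],[0,0,-5,0,1],[0,0,-5,0,1],[0,0,-3,0,1],[0,0,-2,-0.22,1],[5,0,0,0,1],[0,0,0,0,1],[0,0,0,0,1]]}

```text
t: 21.7
eef_pos: [0.4733, 0.2745, 0.2686]
tool_rot: [0.0, 0.999, 0.038, -0.001]
contact_force: [-0.6, -0.2, -0.3]
gripper_width: 0.999
grasp_force: 0.0
```

```bash
python3 go.py .47 -.292 .27 4.4; python3 - <<'E'
from h import *
import cv2
cv2.imwrite("pics/w6.png",eyes.read_camera("wrist"))
E
```

```text
turn -0.002 rad, then tool shift [-0.0467  0.5646 -0.0012] tilt 0.001
```

View pics/w6.png

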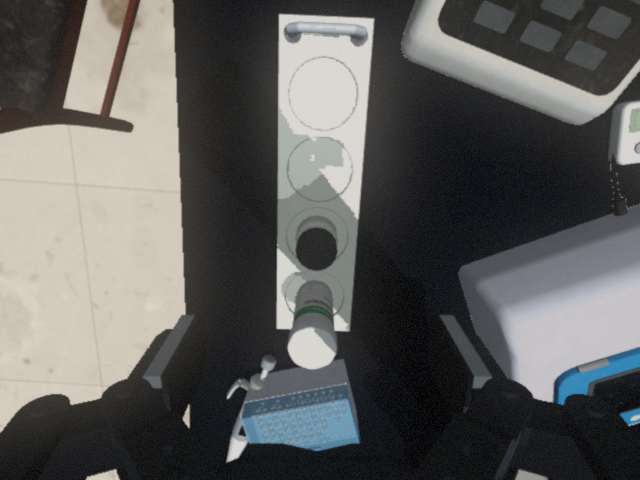

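The jar stands in its well at (317,238), with the can behind it. Next is the cup.

Scaled: 0.05 m is 5, 0.04 m is 4.

>>> step_hand:
  motion: {"segments":[[-0.2,2,0,0,1],[-0.3,4,0,0,1],[-0.3,4,0,0,1],[-0.3,4,0,0,1],[-0.3,4,0,0,1],[-0.3,4,0,0,1],[-0.3,4,0,0,1],[-0.3,4,0,0,1],[-0.3,4,0,0,1],[-0.3,4,0,0,1],[-0.3,4,0,0,1],[-0.3,4,0,0,1],[-0.3,4,0,0,1],[-0.3,3.5,0,0,1],[-0.3,2,0,0,1],[-0.3,1,3,0,1],[0,0,5,0,1],[0,0,4,0,1],[0,0,2,0,1],[0,0,0,0,1]]}

```text
t: 23.75
eef_pos: [0.4667, -0.2897, 0.1261]
tool_rot: [-0.002, 0.999, 0.039, -0.003]
contact_force: [0.1, 0.2, 0.3]
gripper_width: 0.997
grasp_force: 0.0
```

```bash
python3 go.py .47 -.292 .047 4.4
```

```text
turn 0.001 rad, then tool shift [0.0036 0.0029 0.0791] tilt 0.007
```

```bash
python3 - <<'E'
from h import *
import cv2
o=monitor.get_obs(); h=cv2.cvtColor(eyes.read_camera("wrist"),cv2.COLOR_BGR2HSV)
m=cv2.inRange(h,(22,150,80),(35,255,255)); n,l,s,c=cv2.connectedComponentsWithStats(m)
for i in range(1,n):
    if s[i,4]>2000: print(s[i],c[i],ray("wrist",*c[i],.073,o))
E
python3 go.py .4705 -.292 .047 4.4
```

```text
[ 271  211  101  100 7841] [321.09042214 260.52416784] [ 0.46970368 -0.29115059  0.073     ]
turn 0.001 rad, then tool shift [0.0024 0.0018 0.0813] tilt 0.003
```

>>> step_hand:
  motion: {"segments":[[0.2,0.1,2,0,1],[0,0,3,0,1],[0,0,2,0,1],[0,0,1,0,1],[0,0,0,0,1],[0,0,0,0,1],[0,0,0,0,0.5],[0,0,0,0,0.5],[0,0,0,0,0],[0,0,0,0,0],[0,0,0,0,0],[0,0,0,0,0],[0,0,0,0,0],[0,0,0,0,0]]}
  clamp_n: 40

```text
t: 25.2
eef_pos: [0.4722, -0.2931, 0.0506]
tool_rot: [0.0, 0.999, 0.038, 0.001]
contact_force: [-0.7, 0.5, 6.9]
gripper_width: 0.629
grasp_force: 41.0
```

Scaled: -0.05 m is -5, -0.04 m is -4, 0.044 rad is 0.22.

>>> step_hand:
  motion: {"segments":[[0,0,-1,0,0],[0,0,-2,0,0],[0,0,-3,0,0],[0,0,-4,0,0],[0,0,-5,0,0],[0,0,-4,0,0],[0,0,-2,0.22,0],[0,0,-1,0,0],[0,0,0,0,0],[0,0,0,0,0]]}

```text
t: 26.2
eef_pos: [0.4706, -0.2924, 0.2681]
tool_rot: [-0.0, 1.0, 0.017, -0.001]
contact_force: [1.5, -0.4, -1.1]
gripper_width: 0.631
grasp_force: 42.3
```

```bash
python3 go.py .4945 .2725 .27 1.9;  python3 - <<'E'
from h import *
import cv2
cv2.imwrite("pics/w7.png",eyes.read_camera("wrist"))
E
```

```text
turn 0.000 rad, then tool shift [ 0.0426 -0.5638 -0.0014] tilt 0.002
```

View pics/w7.png

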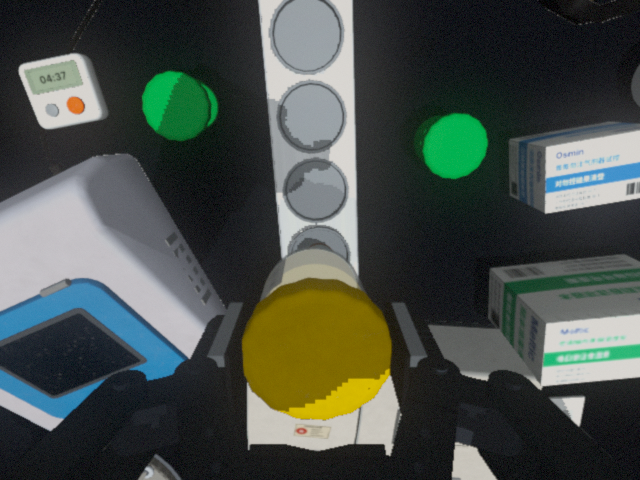

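The cup is held straight by its lid (centre 317,348), and the three emptied saucers are in view. I'll carry it over.

Scaled: -0.036 m is -3.6, -0.03 m is -3.

>>> step_hand:
  motion: {"segments":[[0.1,-1,0,0,0],[0.2,-2.5,0,0,0],[0.3,-3.6,0,0,0],[0.3,-3.6,0,0,0],[0.3,-3.6,0,0,0],[0.3,-3.6,0,0,0],[0.3,-3.6,0,0,0],[0.3,-3.6,0,0,0],[0.3,-3.6,0,0,0],[0.3,-3.6,0,0,0],[0.3,-3.6,0,0,0],[0.3,-3.6,0,0,0],[0.3,-3.6,0,0,0],[0.3,-3.6,0,0,0],[0.3,-3.6,0,0,0],[0,-3,0,0,0],[0,-2,0,0,0],[0,-1.1,0,0,0],[0,0,0,0,0],[0,0,0,0,0]]}

```text
t: 28.25
eef_pos: [0.4948, 0.2712, 0.2687]
tool_rot: [0.001, 1.0, 0.016, -0.0]
contact_force: [0.1, -1.0, 0.7]
gripper_width: 0.629
grasp_force: 42.3
```

```bash
python3 go.py .4935 .2728 .0466 1.9
```

```text
turn -0.001 rad, then tool shift [-0.001  -0.0019  0.2221] tilt 0.002
```

Scaled: 0.05 m is 5, 0.04 m is 4.

>>> step_hand:
  motion: {"segments":[[-0.1,-0.1,2,0,0],[0,0,4,0,0],[0,0,5,0,0],[0,0,4,0,0],[0,0,3,0,0],[0,0,1.5,0,0],[0,0,1,0,0],[0,0,0,0,0],[0,0,0,0,0]]}

```text
t: 29.15
eef_pos: [0.4948, 0.2736, 0.0656]
tool_rot: [-0.0, 1.0, 0.016, 0.001]
contact_force: [0.7, -0.4, -0.1]
gripper_width: 0.629
grasp_force: 42.3
```

```bash
python3 go.py .4935 .2728 .0466 1.9
```

```text
turn -0.001 rad, then tool shift [-0.0014  0.0007  0.019 ] tilt 0.002
```

Scaled: 0.008 m is 0.8, 0.005 m is 0.5.

>>> step_hand:
  motion: {"segments":[[-0.1,0,0.8,0,0],[0,0,0.5,0,0],[0,0,0.3,0,0],[0,0,0.2,0,0],[0,0,0.1,0,0],[0,0,0,0,0],[0,0,0,0,0]]}

```text
t: 29.85
eef_pos: [0.4933, 0.2733, 0.0466]
tool_rot: [0.0, 1.0, 0.016, 0.001]
contact_force: [-2.4, -2.3, 13.0]
gripper_width: 0.632
grasp_force: 43.3
```

Scaled: -0.05 m is -5, -0.03 m is -3, -0.044 rad is -0.22.

>>> step_hand:
  motion: {"segments":[[0,0,-0.05,0,0.75],[0,0,0,0,0.85],[0,0,0,0,1],[0,0,0,0,1],[0,0,0,0,1],[0,0,-2,0,1],[0,0,-3,0,1],[0,0,-5,0,1],[0,0,-5,0,1],[0,0,-5,0,1],[0,0,-2,0,1],[0,0,0,-0.22,1],[0,0,0,0,1],[0,0,0,0,1]]}

```text
t: 31.25
eef_pos: [0.4925, 0.2729, 0.2652]
tool_rot: [0.0, 0.999, 0.038, -0.0]
contact_force: [-0.3, 0.0, -1.0]
gripper_width: 1.0
grasp_force: 0.0
```

```bash
python3 go.py .41 -.296 .27 4.4; python3 - <<'E'
from h import *
import cv2
cv2.imwrite("pics/w8.png",eyes.read_camera("wrist"))
E
```

```text
turn -0.001 rad, then tool shift [-0.1259  0.5609 -0.0044] tilt 0.001
```

View pics/w8.png

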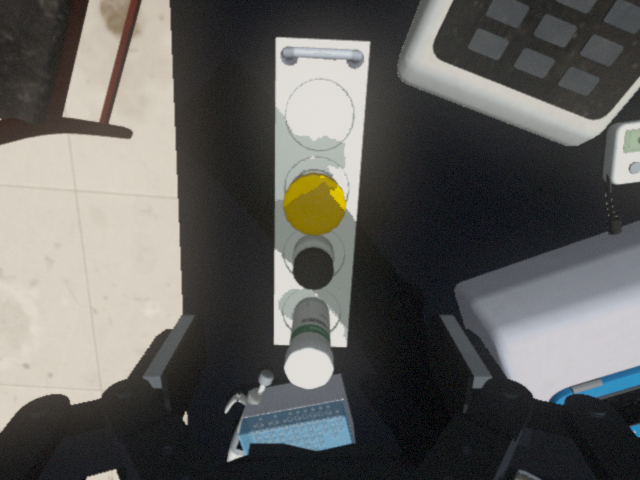

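The cup stands in its well at (317,195) and looks level. The dropper is last. I'll stop above it and measure.

The manual's scale: shifts go in cm and turns go in units of 0.2 rad. Converting my numbers, 0.04 m is 4, 0.03 m is 3.

>>> step_hand:
  motion: {"segments":[[-0.5,2,0,0,1],[-0.9,4,0,0,1],[-0.9,4,0,0,1],[-0.9,4,0,0,1],[-0.9,4,0,0,1],[-0.9,4,0,0,1],[-0.9,4,0,0,1],[-0.9,4,0,0,1],[-0.9,4,0,0,1],[-0.9,4,0,0,1],[-0.9,4,0,0,1],[-0.9,4,0,0,1],[-0.9,4,0,0,1],[-0.8,4,0,0,1],[-0.5,2,0,0,1],[0,0.1,2,0,1],[0,0,3,0,1],[0,0,1,0,1],[0,0,0,0,1],[0,0,0,0,1]]}

```text
t: 33.3
eef_pos: [0.4106, -0.2958, 0.2063]
tool_rot: [0.0, 0.999, 0.039, 0.0]
contact_force: [-0.6, -0.3, 0.2]
gripper_width: 1.0
grasp_force: 0.0
```

```bash
python3 go.py .4 -.297 .05 4.4;  python3 - <<'E'
from h import *
import cv2
cv2.imwrite("pics/w9.png",eyes.read_camera("wrist"))
E
```

```text
turn 0.000 rad, then tool shift [-0.0107  0.0004  0.1563] tilt 0.000
```

View pics/w9.png

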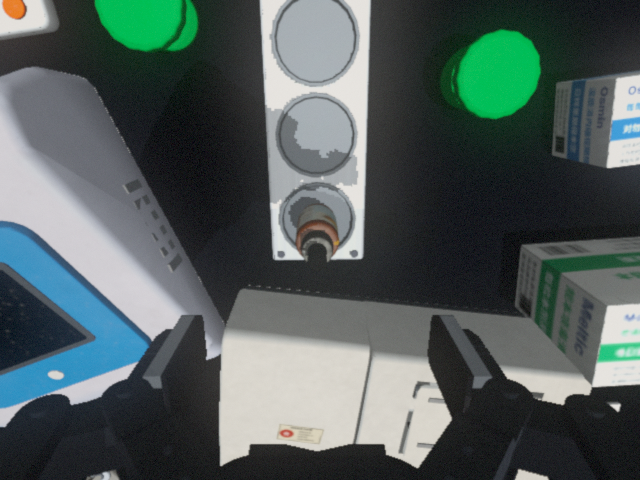

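The saucer centre is at (316,219) and the teat top at about (317,248). The analyser's near top edge runs along row ~293, so I'll triangulate its height.

```bash
python3 - <<'E'
from h import *
o=monitor.get_obs();np.set_printoptions(precision=4,suppress=True)
print(ray("wrist",317,248,.114,o),ray("wrist",316,219,.018,o),ray("wrist",316,135,.018,o))
for z in(.03,.06,.09,.12,.15): print(z,ray("wrist",242,290,z,o)[:2],ray("top",412,312,z)[:2])
E
```

```text
[ 0.4064 -0.2961  0.114 ] [ 0.3973 -0.296   0.018 ] [ 0.4688 -0.2905  0.018 ]
0.03 [ 0.3292 -0.2344] [ 0.3256 -0.2359]
0.06 [ 0.3448 -0.2396] [ 0.3269 -0.2314]
0.09 [ 0.3604 -0.2447] [ 0.3282 -0.2268]
0.12 [ 0.376  -0.2498] [ 0.3294 -0.2222]
0.15 [ 0.3916 -0.2549] [ 0.3307 -0.2176]
```

>>> step_hand:
  motion: {"segments":[[-0.95,0,2,0,1],[0,0,3,0,1],[0,0,3,0,1],[0,0,3,0,1],[0,0,2,0,1],[0,0,1.5,0,1],[0,0,1,0,1],[0,0,0,0,1],[0,0,0,0,1],[0,0,0,0,0.5],[0,0,0,0,0.5],[0,0,0,0,0],[0,0,0,0,0],[0,0,0,0,0],[0,0,0,0,0],[0,0,0,0,0],[0,0,0,0,0],[0,0,0,0,0]]}
  clamp_n: 30

```text
t: 35.15
eef_pos: [0.401, -0.2966, 0.0514]
tool_rot: [0.0, 0.999, 0.038, 0.0]
contact_force: [-1.6, 1.9, 4.6]
gripper_width: 0.362
grasp_force: 29.5
```

Scaled: -0.05 m is -5, -0.04 m is -4, 0.044 rad is 0.22.

>>> step_hand:
  motion: {"segments":[[0,0,-1,0,0],[0,0,-2,0,0],[0,0,-3,0,0],[0,0,-4,0,0],[0,0,-5,0,0],[0,0,-4,0,0],[0,0,-2,0.22,0],[0,0,-1,0,0],[0,0,0,0,0],[0,0,0,0,0]]}

```text
t: 36.15
eef_pos: [0.4, -0.2961, 0.2696]
tool_rot: [-0.0, 1.0, 0.017, -0.001]
contact_force: [0.6, -0.1, -0.1]
gripper_width: 0.367
grasp_force: 30.1
```

```bash
python3 go.py .5655 .2752 .27 1.9;  python3 - <<'E'
from h import *
import cv2
cv2.imwrite("pics/w10.png",eyes.read_camera("wrist"))
E
```

```text
turn 0.000 rad, then tool shift [ 1.843e-01 -5.655e-01 -1.000e-04] tilt 0.002
```

View pics/w10.png

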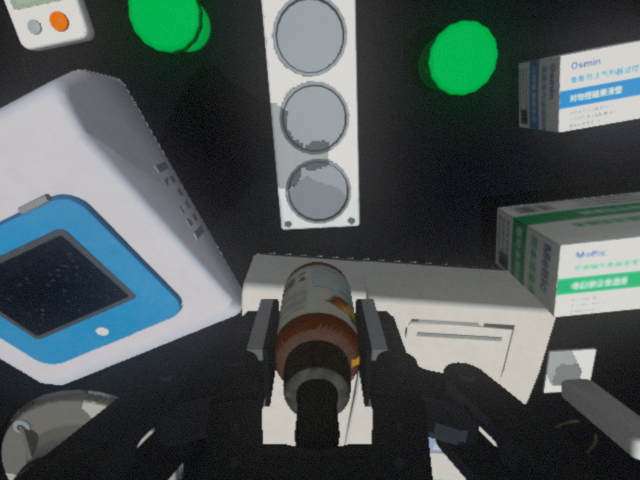

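The dropper is held upright by its body. The terminal's corner is near the handle-end well, so I'll open only partly there.

>>> step_hand:
  motion: {"segments":[[0.3,-1,0,0,0],[0.8,-2.5,0,0,0],[1.2,-3.6,0,0,0],[1.2,-3.6,0,0,0],[1.2,-3.6,0,0,0],[1.2,-3.6,0,0,0],[1.2,-3.6,0,0,0],[1.2,-3.6,0,0,0],[1.2,-3.6,0,0,0],[1.2,-3.6,0,0,0],[1.2,-3.6,0,0,0],[1.2,-3.6,0,0,0],[1.2,-3.6,0,0,0],[1.2,-3.6,0,0,0],[1.2,-3.6,0,0,0],[1,-3,0,0,0],[0.5,-2,0,0,0],[0.2,-1.25,0,0,0],[0,0,0,0,0],[0,0,0,0,0]]}

```text
t: 38.2
eef_pos: [0.5658, 0.2738, 0.2702]
tool_rot: [0.001, 1.0, 0.016, -0.001]
contact_force: [-0.4, -0.1, 0.0]
gripper_width: 0.362
grasp_force: 30.1
```

```bash
python3 go.py .5655 .2752 .0474 1.9
```

```text
turn -0.001 rad, then tool shift [ 0.     -0.0017  0.2228] tilt 0.002
```

Scaled: 0.05 m is 5, 0.04 m is 4.

>>> step_hand:
  motion: {"segments":[[0,-0.2,2,0,0],[0,0,4,0,0],[0,0,5,0,0],[0,0,4,0,0],[0,0,3,0,0],[0,0,1.5,0,0],[0,0,1,0,0],[0,0,0,0,0],[0,0,0,0,0]]}

```text
t: 39.1
eef_pos: [0.5671, 0.277, 0.0673]
tool_rot: [-0.0, 1.0, 0.016, 0.001]
contact_force: [-0.3, 0.4, -0.3]
gripper_width: 0.362
grasp_force: 30.1
```

```bash
python3 go.py .5655 .2752 .0474 1.9
```

```text
turn -0.001 rad, then tool shift [-0.0017  0.0018  0.0199] tilt 0.002
```

Scaled: 0.009 m is 0.9, 0.005 m is 0.5.

>>> step_hand:
  motion: {"segments":[[-0.1,0,0.9,0,0],[0,0,0.5,0,0],[0,0,0.3,0,0],[0,0,0.2,0,0],[0,0,0.1,0,0],[0,0,0,0,0],[0,0,0,0,0]]}

```text
t: 39.8
eef_pos: [0.5654, 0.2767, 0.0475]
tool_rot: [0.0, 1.0, 0.016, 0.0]
contact_force: [-2.6, -3.0, 12.6]
gripper_width: 0.364
grasp_force: 31.2
```

>>> step_hand:
  motion: {"segments":[[0,0,0,0,0.5],[0,0,0,0,0.6],[0,0,0,0,0.6],[0,0,0,0,0.6],[0,0,0,0,0.6]]}

```text
t: 40.3
eef_pos: [0.565, 0.2766, 0.0456]
tool_rot: [0.0, 1.0, 0.016, -0.0]
contact_force: [0.4, -0.3, 0.3]
gripper_width: 0.597
grasp_force: 0.0
```

Scaled: -0.05 m is -5, -0.03 m is -3.

>>> step_hand:
  motion: {"segments":[[0,0,-1,0,0.6],[0,0,-2,0,0.6],[0,0,-3,0,0.6],[0,0,-5,0,0.6],[0,0,-5,0,0.6],[0,0,-5,0,0.6],[0,0,-2,0,0.6],[-5,0,0,0,1],[-3,0,0,0,1],[0,0,0,0,1],[0,0,0,0,1],[0,0,0,0,1]]}

```text
t: 41.5
eef_pos: [0.4862, 0.2738, 0.2762]
tool_rot: [-0.0, 1.0, 0.016, 0.0]
contact_force: [0.8, -0.1, -0.3]
gripper_width: 0.999
grasp_force: 0.0
```

```bash
python3 - <<'E'
from h import *
import cv2
a=eyes.read_camera("wrist"); b=eyes.read_camera("scene")
cv2.imwrite("pics/fin.png",np.hstack([cv2.resize(a[0:400,170:470],(300,400)),cv2.resize(b[230:410,130:350],(489,400))]))
E
```

```text
(no output)
```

View pics/fin.png

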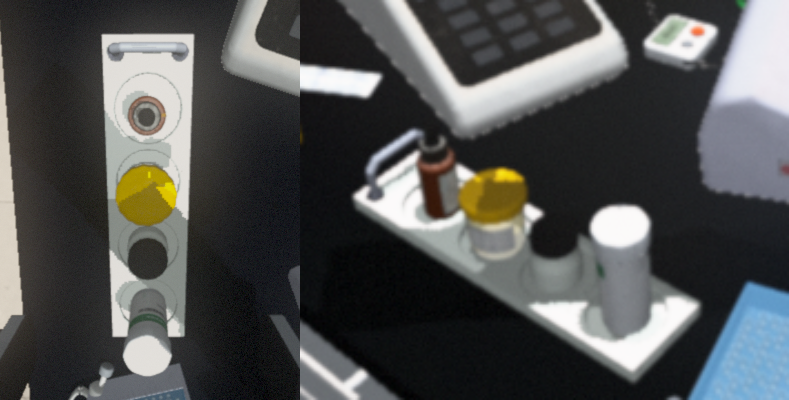

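All four containers stand upright in their wells, in the order dropper, cup, jar, can starting from the handle. The gripper is clear of them.

```bash
python3 - <<'E'
from h import *
o=monitor.get_obs(); print([ray("wrist",*p,o) for p in[(317,117,.110),(316,195,.069),(318,258,.063)]])
print(bot.hand_in())
E
```

```text
[array([0.55889635, 0.27642457, 0.11      ]), array([0.4896049 , 0.27509314, 0.069     ]), array([0.42564002, 0.27114141, 0.063     ])]
the job is handed in; nothing more can be done
None
```

I moved all four containers into the white rack in reverse order (dropper, cup, jar, can from its handle) and handed the job in; the last pictures showed all four upright and let go, but the hand-in returned no verdict.

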